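# Find the full tin of key contacts by heft

## Robot

A 7-joint arm with a two-finger parallel gripper is mounted at the origin on the work surface. World frame = base frame: x ahead of the robot, y to its left, z up, the work surface at z = 0. Lengths are in m, angles in rad, forces in N, time in s.
With the tool pointing down it reaches from about 0.4 to 0.85 m from the base axis. Payload 10.4 kg.
Tool frame: the origin (TCP) lies between the finger pads; the fingertips stand 11 mm ahead of it and the grasp point (between the pads) lies 8 mm behind it (r.tcp_to_tips is the distance from the TCP to the fingertips, in m); z points along the fingers, y is the line along which they close (so a half turn about z gives the same grasp; the last joint's range is limited). The gripper opens to 87 mm and grips with 3 to 60 N. Pads are 19 mm wide; open, the fingers measure 117 mm over their backs; the gripper's body (75 mm by 190 mm) begins 51 mm behind the grasp point.
Start: joints at [-0.023, 0.332, -0.065, 1.46, 0.022, 1.35, -0.088], TCP at [0.625, 0, 0.234] pointing down, gripper open.
Joint ranges: [-2.6, 2.6], [-0.5, 2.12], [-1.47, 1.34], [0.16, 2.42], [-1.27, 4.41], [0.06, 2.06], [-2.6, 2.6]. Speed limits (rad/s): [2.22, 2.22, 2.79, 2.79, 3.14, 3.14, 3.14].

## Interface

Orientations are given as a unit quaternion [x, y, z, w].
In Python, from bench import r gives the robot as it stands. The module is installed in compiled form; this text tells all that it offers.
- The arm moves only by the shell command python3 -m crank 'ROWS' [FORCE]. ROWS is JSON, a list of rows, each an object of numbers: "claw": the closure, from -1 (fully open) to 1 (shut); "dx", "dy", "dz": the shift along the tool's x, y, z each as a share of 3 cm, from -1 to 1; "ax", "ay", "az": the turn, a rotation vector about the tool's x, y, z each as a share of 6 degrees, from -1 to 1. A call has 1 to 8 rows; each row shifts and turns the commanded pose from where the row before left it, along the tool's axes as they then stand; what a row does not reach is not made up. A row lasts 1/12 s, in which the tool goes at most 41.7 mm and 7.16 degrees, less where a joint would pass 70% of its speed; a pose out of reach is approached as far as the arm can. A call with a number of a shift or a turn outside -1 to 1 is refused whole. A call with a gripper value outside its range is refused whole. The fingers move at their own pace and stop on an object; FORCE is the grip in N (left out, the last holds). Time passes only in rows, so rows that do not move let the fingers close. It gives the time, the measured TCP pose, the force, the opening and the grip force at its end, in the units of the state.
- r.read_state(): the state, without advancing time (a new reading comes with each control period).
- r.camera(name): name is "scene" or "side" or "wrist"; returns a dict with "color" (420x560x3 uint8, red, green, blue), "mtx" (3x3 intrinsics, pixels), "R" (3x3) and "t" (3): a world point X has camera coordinates R X + t; the wrist camera has in their place "hand_eye" (4x4, takes a point from camera to tool coordinates, whose origin is the TCP and whose axes are the flange's). Camera axes: x right, y down, z forward; pixel columns grow to the right and rows downward; lengths in m; the calibration is good to about 2 mm. A picture is of the moment at which its call begins: read the wrist's pose just before it. There is no depth.
- r.close_job(): hands the job in; it is judged then, once.
The state is a dict: "time": time; "joint_positions": joint angles; "joint_vel": joint speeds; "joint_torque": joint torques, N m; "ee_pos": TCP position; "eef_rot": TCP orientation; "ft_force": force on the tool from outside, world axes, zero at the start; "torque": the same for the moment, N m; "width": finger opening in m; "grip_force": force on a finger pad.
Only numpy, scipy, OpenCV 4.12 (cv2) and the standard library are available. Lean on these libraries where they do the work, as an engineer would, in place of code of your own. Each camera call takes 0.05 s, during which the arm holds its last target. There are 200 camera calls.

## Task

Two of the three closed tins of calculator key contacts are part-used and one is full, and only their weight tells them apart. Heft them one at a time, first the one on the red spot, then yellow, then blue: lift each straight up clear of its spot with the other two standing on theirs, and set it back upright on its spot before lifting the next (the last need not go back). Then stand the two lighter tins upright in the steel catch tray for refilling, setting them down without dropping them, and finish while holding the heaviest tin upright and still in the gripper, about 20 cm above the counter and touching nothing else; leave the other things on the counter where they are.

Things in the scene. Friction and masses are not known exactly. Their poses are not given: they have to be found in the camera images.
- tin_a: One of three outwardly identical closed round tins, dark green with pale silver lid and foot, 54.8 mm diameter, 62 mm tall, standing on a coloured spot. Origin: centre of the underside, z up. Total mass hidden: about 0.13 to 0.27 kg if part-used, 0.38 to 0.52 kg if full; exactly one of the three is full, and nothing in its look or place tells which.
- tin_b: One of three outwardly identical closed round tins, dark green with pale silver lid and foot, 54.8 mm diameter, 62 mm tall, standing on a coloured spot. Origin: centre of the underside, z up. Total mass hidden: about 0.13 to 0.27 kg if part-used, 0.38 to 0.52 kg if full; exactly one of the three is full, and nothing in its look or place tells which.
- tin_c: One of three outwardly identical closed round tins, dark green with pale silver lid and foot, 54.8 mm diameter, 62 mm tall, standing on a coloured spot. Origin: centre of the underside, z up. Total mass hidden: about 0.13 to 0.27 kg if part-used, 0.38 to 0.52 kg if full; exactly one of the three is full, and nothing in its look or place tells which.
- spot_red: Fixed flat red disc on the counter, 90 mm diameter, 3 mm thick, one tin stands centred on it at the start. Origin: centre of its underside, on the counter.
- spot_yellow: Fixed flat yellow disc on the counter, 90 mm diameter, 3 mm thick, one tin stands centred on it at the start. Origin: centre of its underside, on the counter.
- spot_blue: Fixed flat blue disc on the counter, 90 mm diameter, 3 mm thick, one tin stands centred on it at the start. Origin: centre of its underside, on the counter.
- tray: Fixed open steel catch tray, 220 mm (its x) by 166 mm (its y) outside, 16 mm tall, walls and floor 3 mm thick (floor surface 3 mm above the counter). Origin: centre of its underside, on the counter; z up. The chute's foot is at its +y side.
- chute: Fixed clear acrylic chute, 100 mm wide, with its shelf. Same origin and axes as the tray: its foot is at y = +90 mm, 26 mm up, just outside the tray wall, and it rises towards +y to a wooden shelf (y 350 to 490 mm, 156 mm high, stock on it to about 210 mm). Nothing of it hangs over the tray.
- calculator: Loose silver metal pocket calculator with black and orange keys, 130 by 75 by 21 mm, lying flat. Origin: centre of the underside. Leave alone.
- caddy: Loose grey plastic battery caddy, 90 by 120 by 35 mm, batteries standing in it to 52 mm. Origin: centre of the underside. Leave alone.
- plug: Loose red plastic adapter plug, 40 by 45 by 34 mm, two brass pins towards its +x. Origin: centre of the underside. Leave alone.
- ashtray: Loose ceramic ashtray in mustard glaze, 100 mm diameter, 30 mm tall. Origin: centre of the underside. Leave alone.
- straightedge: Loose steel straightedge, 30 by 160 (its y) by 3 mm, lying flat. Origin: centre of the underside. Leave alone.
Not all that is in view belongs to the job. What is shaped like the tin_a but pink is not meant. There is more than one size of the spot_yellow; the job needs the larger.

How it is judged:
On the way, in this order (a step that is already met when the one before it is completed fails the run):
1. the tin on the red spot is lifted clear above that spot while the other two stand on theirs (((height (world z) of tin_a above 0.025 m and horizontal distance between tin_a and spot_red below 0.055 m and contact force between tin_a and the fingers above 0.5 N and (height (world z) of tin_b below 0.012 m and (horizontal distance between tin_b and spot_red below 0.04 m or horizontal distance between tin_b and spot_yellow below 0.04 m or horizontal distance between tin_b and spot_blue below 0.04 m)) and (height (world z) of tin_c below 0.012 m and (horizontal distance between tin_c and spot_red below 0.04 m or horizontal distance between tin_c and spot_yellow below 0.04 m or horizontal distance between tin_c and spot_blue below 0.04 m))) or (height (world z) of tin_b above 0.025 m and horizontal distance between tin_b and spot_red below 0.055 m and contact force between tin_b and the fingers above 0.5 N and (height (world z) of tin_a below 0.012 m and (horizontal distance between tin_a and spot_red below 0.04 m or horizontal distance between tin_a and spot_yellow below 0.04 m or horizontal distance between tin_a and spot_blue below 0.04 m)) and (height (world z) of tin_c below 0.012 m and (horizontal distance between tin_c and spot_red below 0.04 m or horizontal distance between tin_c and spot_yellow below 0.04 m or horizontal distance between tin_c and spot_blue below 0.04 m))) or (height (world z) of tin_c above 0.025 m and horizontal distance between tin_c and spot_red below 0.055 m and contact force between tin_c and the fingers above 0.5 N and (height (world z) of tin_a below 0.012 m and (horizontal distance between tin_a and spot_red below 0.04 m or horizontal distance between tin_a and spot_yellow below 0.04 m or horizontal distance between tin_a and spot_blue below 0.04 m)) and (height (world z) of tin_b below 0.012 m and (horizontal distance between tin_b and spot_red below 0.04 m or horizontal distance between tin_b and spot_yellow below 0.04 m or horizontal distance between tin_b and spot_blue below 0.04 m))))), for 0.2 s.
2. the tin on the yellow spot is lifted clear above that spot while the other two stand on theirs (((height (world z) of tin_a above 0.025 m and horizontal distance between tin_a and spot_yellow below 0.055 m and contact force between tin_a and the fingers above 0.5 N and (height (world z) of tin_b below 0.012 m and (horizontal distance between tin_b and spot_red below 0.04 m or horizontal distance between tin_b and spot_yellow below 0.04 m or horizontal distance between tin_b and spot_blue below 0.04 m)) and (height (world z) of tin_c below 0.012 m and (horizontal distance between tin_c and spot_red below 0.04 m or horizontal distance between tin_c and spot_yellow below 0.04 m or horizontal distance between tin_c and spot_blue below 0.04 m))) or (height (world z) of tin_b above 0.025 m and horizontal distance between tin_b and spot_yellow below 0.055 m and contact force between tin_b and the fingers above 0.5 N and (height (world z) of tin_a below 0.012 m and (horizontal distance between tin_a and spot_red below 0.04 m or horizontal distance between tin_a and spot_yellow below 0.04 m or horizontal distance between tin_a and spot_blue below 0.04 m)) and (height (world z) of tin_c below 0.012 m and (horizontal distance between tin_c and spot_red below 0.04 m or horizontal distance between tin_c and spot_yellow below 0.04 m or horizontal distance between tin_c and spot_blue below 0.04 m))) or (height (world z) of tin_c above 0.025 m and horizontal distance between tin_c and spot_yellow below 0.055 m and contact force between tin_c and the fingers above 0.5 N and (height (world z) of tin_a below 0.012 m and (horizontal distance between tin_a and spot_red below 0.04 m or horizontal distance between tin_a and spot_yellow below 0.04 m or horizontal distance between tin_a and spot_blue below 0.04 m)) and (height (world z) of tin_b below 0.012 m and (horizontal distance between tin_b and spot_red below 0.04 m or horizontal distance between tin_b and spot_yellow below 0.04 m or horizontal distance between tin_b and spot_blue below 0.04 m))))), for 0.2 s.
3. the tin on the blue spot is lifted clear above that spot while the other two stand on theirs (((height (world z) of tin_a above 0.025 m and horizontal distance between tin_a and spot_blue below 0.055 m and contact force between tin_a and the fingers above 0.5 N and (height (world z) of tin_b below 0.012 m and (horizontal distance between tin_b and spot_red below 0.04 m or horizontal distance between tin_b and spot_yellow below 0.04 m or horizontal distance between tin_b and spot_blue below 0.04 m)) and (height (world z) of tin_c below 0.012 m and (horizontal distance between tin_c and spot_red below 0.04 m or horizontal distance between tin_c and spot_yellow below 0.04 m or horizontal distance between tin_c and spot_blue below 0.04 m))) or (height (world z) of tin_b above 0.025 m and horizontal distance between tin_b and spot_blue below 0.055 m and contact force between tin_b and the fingers above 0.5 N and (height (world z) of tin_a below 0.012 m and (horizontal distance between tin_a and spot_red below 0.04 m or horizontal distance between tin_a and spot_yellow below 0.04 m or horizontal distance between tin_a and spot_blue below 0.04 m)) and (height (world z) of tin_c below 0.012 m and (horizontal distance between tin_c and spot_red below 0.04 m or horizontal distance between tin_c and spot_yellow below 0.04 m or horizontal distance between tin_c and spot_blue below 0.04 m))) or (height (world z) of tin_c above 0.025 m and horizontal distance between tin_c and spot_blue below 0.055 m and contact force between tin_c and the fingers above 0.5 N and (height (world z) of tin_a below 0.012 m and (horizontal distance between tin_a and spot_red below 0.04 m or horizontal distance between tin_a and spot_yellow below 0.04 m or horizontal distance between tin_a and spot_blue below 0.04 m)) and (height (world z) of tin_b below 0.012 m and (horizontal distance between tin_b and spot_red below 0.04 m or horizontal distance between tin_b and spot_yellow below 0.04 m or horizontal distance between tin_b and spot_blue below 0.04 m))))), for 0.2 s.
At the end, for the whole second after the job is handed in: One tin is held still in the fingers, underside 15 to 30 cm up, within 0.25 rad of upright, off the chute; the other two stand released, still and upright (0.15 rad) on the tray's floor, each weighing on it under 3.2 N, so the held tin is the heaviest (((height (world z) of tin_a between 0.15 and 0.3 m and angle between tin_a's own z axis and vertical below 0.25 rad and linear speed of tin_a below 0.03 m/s and contact force between tin_a and the fingers above 2 N and contact force between tin_a and chute below 0.1 N and (x of tin_b in the frame of tray between -0.09 and 0.09 m and y of tin_b in the frame of tray between -0.065 and 0.065 m and height (world z) of tin_b below 0.012 m and angle between tin_b's own z axis and vertical below 0.15 rad and linear speed of tin_b below 0.03 m/s and contact force between tin_b and the fingers below 0.2 N and contact force between tin_b and tray below 3.2 N) and (x of tin_c in the frame of tray between -0.09 and 0.09 m and y of tin_c in the frame of tray between -0.065 and 0.065 m and height (world z) of tin_c below 0.012 m and angle between tin_c's own z axis and vertical below 0.15 rad and linear speed of tin_c below 0.03 m/s and contact force between tin_c and the fingers below 0.2 N and contact force between tin_c and tray below 3.2 N)) or (height (world z) of tin_b between 0.15 and 0.3 m and angle between tin_b's own z axis and vertical below 0.25 rad and linear speed of tin_b below 0.03 m/s and contact force between tin_b and the fingers above 2 N and contact force between tin_b and chute below 0.1 N and (x of tin_a in the frame of tray between -0.09 and 0.09 m and y of tin_a in the frame of tray between -0.065 and 0.065 m and height (world z) of tin_a below 0.012 m and angle between tin_a's own z axis and vertical below 0.15 rad and linear speed of tin_a below 0.03 m/s and contact force between tin_a and the fingers below 0.2 N and contact force between tin_a and tray below 3.2 N) and (x of tin_c in the frame of tray between -0.09 and 0.09 m and y of tin_c in the frame of tray between -0.065 and 0.065 m and height (world z) of tin_c below 0.012 m and angle between tin_c's own z axis and vertical below 0.15 rad and linear speed of tin_c below 0.03 m/s and contact force between tin_c and the fingers below 0.2 N and contact force between tin_c and tray below 3.2 N)) or (height (world z) of tin_c between 0.15 and 0.3 m and angle between tin_c's own z axis and vertical below 0.25 rad and linear speed of tin_c below 0.03 m/s and contact force between tin_c and the fingers above 2 N and contact force between tin_c and chute below 0.1 N and (x of tin_a in the frame of tray between -0.09 and 0.09 m and y of tin_a in the frame of tray between -0.065 and 0.065 m and height (world z) of tin_a below 0.012 m and angle between tin_a's own z axis and vertical below 0.15 rad and linear speed of tin_a below 0.03 m/s and contact force between tin_a and the fingers below 0.2 N and contact force between tin_a and tray below 3.2 N) and (x of tin_b in the frame of tray between -0.09 and 0.09 m and y of tin_b in the frame of tray between -0.065 and 0.065 m and height (world z) of tin_b below 0.012 m and angle between tin_b's own z axis and vertical below 0.15 rad and linear speed of tin_b below 0.03 m/s and contact force between tin_b and the fingers below 0.2 N and contact force between tin_b and tray below 3.2 N)))); the arm keeps its last pose, push and grip.
It fails at once if the calculator, battery caddy, plug, ashtray or straightedge is pushed more than 3 cm from its place (distance of any of calculator, caddy, plug, ashtray, straightedge from where it was at the start of the episode above 0.03 m).
It fails at once if a tin is tipped over (angle between any of tin_a, tin_b, tin_c's own z axis and vertical above 0.7 rad).
It fails at once if a tin falls free of the fingers while more than about 3 cm above the counter ((height (world z) of tin_a above 0.035 m and contact force between tin_a and the fingers below 0.01 N and linear speed of tin_a above 0.25 m/s) or (height (world z) of tin_b above 0.035 m and contact force between tin_b and the fingers below 0.01 N and linear speed of tin_b above 0.25 m/s) or (height (world z) of tin_c above 0.035 m and contact force between tin_c and the fingers below 0.01 N and linear speed of tin_c above 0.25 m/s)).
It also fails if it takes over 72 s, if anything falls off the work surface, if the arm or the gripper's body presses on something with over 40 N, if the wrist force passes 120 N, or if a joint passes its speed limit or range.

## Working session

There is one attempt and no reset: what is moved stays moved. The work goes in short steps, Python scripts to look and compute and a shell command to move; the robot and the scene stay as the last step left them, time stands still between calls to the robot, and variables do not carry over. Pictures are saved under pics/ and viewed, at most 10 in all, crops included, and the job is handed in when it is done.

```bash
mkdir -p pics
python3 - <<'E'
from bench import r
import cv2
s=r.read_state();print(s['time'],s['ee_pos'],s['eef_rot'],s['ft_force'],s['width'])
for n in ('scene','side'):
    c=r.camera(n);cv2.imwrite(f'pics/{n}0.png',cv2.resize(c['color'][:,:,::-1],(800,600),interpolation=cv2.INTER_CUBIC))
    print(n,c['mtx'].tolist(),c['R'].tolist(),c['t'].tolist())
c=r.camera('wrist');print(c['mtx'],c['hand_eye'])
E
```

```text
0.0 [ 6.24625546e-01 -1.49597806e-05  2.32764001e-01] [ 7.07114307e-01  7.07098908e-01 -5.17548955e-04 -4.71952015e-04] [-0.57193228 -0.416145   -1.00800256] 0.08707517882250569
scene [[382.3951725446853, 0.0, 277.78697834509444], [0.0, 382.3951725446853, 207.12575805580644], [0.0, 0.0, 1.0]] [[0.6613471803052967, 0.7498317081972489, 0.01929550424915837], [0.5421270329004739, -0.46005817880516375, -0.7031676559064731], [-0.5183803500334107, 0.47549856098254584, -0.7107622184688536]] [-0.3080248289795804, -0.3456862858931988, 1.2480228655845416]
side [[424.4532977579098, 0.0, 275.4764092909971], [0.0, 424.4532977579098, 210.1174352841515], [0.0, 0.0, 1.0]] [[0.8694253432610983, -0.493890751029872, -0.013095745204867943], [-0.25317689577208025, -0.4226077721692431, -0.8702322278273555], [0.42426528486612597, 0.7599174935144595, -0.49246763457933634]] [-0.5491134452978849, 0.15895915803304006, 0.9418651867514669]
[[358.88372885   0.         281.23323771]
 [  0.         358.88372885 212.37746663]
 [  0.           0.           1.        ]] [[-8.23170780e-05 -9.56889464e-01 -2.90452314e-01  8.03974752e-02]
 [ 9.99999965e-01 -1.51789685e-04  2.16658199e-04  8.42477108e-04]
 [-2.51405613e-04 -2.90452286e-01  9.56889443e-01 -1.51035700e-01]
 [ 0.00000000e+00  0.00000000e+00  0.00000000e+00  1.00000000e+00]]
```

View pics/scene0.png

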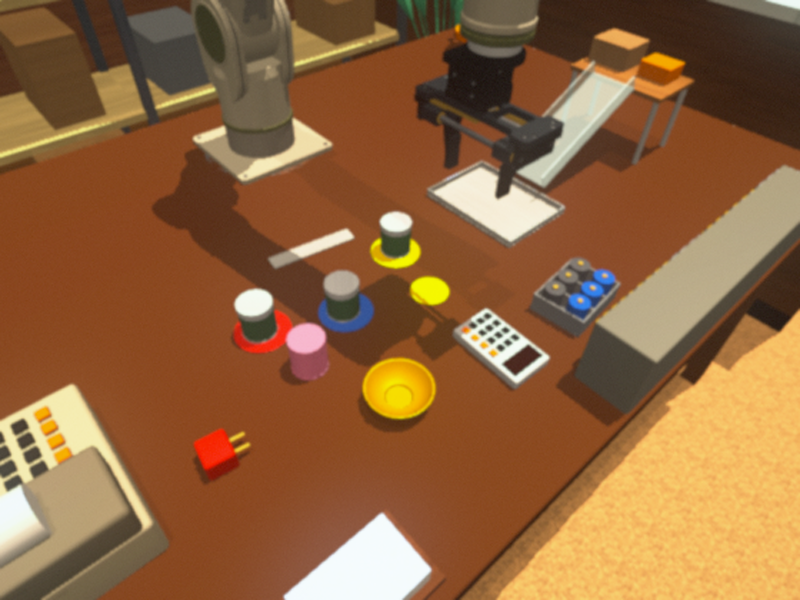

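View pics/side0.png

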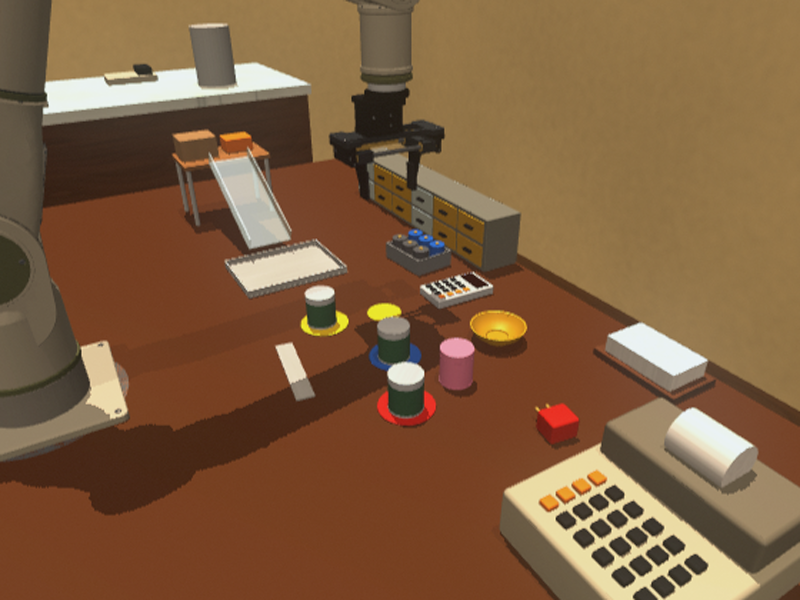

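The two pictures show these candidates (scene pixels):
- **Dark green tins:** on red (254,302), on large yellow (396,224), on blue (342,285).
- **Not meant:** pink tin (307,352), and the small yellow disc (430,291), which is empty.
- **Tray corners:** (428,191), (482,163), (564,207), (511,242).

I choose the three green tins on their spots.

```bash
cat > h.py <<'E'
import numpy as np
from bench import r
def onplane(c,uv,z,scale=0.7):
    d=np.linalg.inv(c['mtx'])@[(uv[0]+.5)*scale-.5,(uv[1]+.5)*scale-.5,1]
    R,t=np.array(c['R']),np.array(c['t']);o=-R.T@t;w=R.T@d
    return (o+w*(z-o[2])/w[2])
E
python3 - <<'E'
from h import *
import cv2
S={'scene':dict(red=(254,300),yel=(396,222),blu=(341,282),pink=(307,337),t1=(428,191),t2=(482,163),t3=(564,207),t4=(511,242)),
'side':dict(red=(406,375),yel=(320,294),blu=(394,327),pink=(457,349),t1=(225,263),t2=(247,295),t3=(347,268),t4=(318,241))}
for n in S:
    c=r.camera(n)
    for k,p in S[n].items(): print(n,k,onplane(c,p,{'t':.016}.get(k[0],.06 if k=='pink' else .065)).round(3)[:2])
    if n=='scene':
        im=c['color'][140:280,150:330,::-1];cv2.imwrite('pics/crop1.png',cv2.resize(im,(768,597),interpolation=cv2.INTER_CUBIC))
E
```

```text
scene red [ 0.48  -0.298]
scene yel [ 0.474 -0.012]
scene blu [ 0.533 -0.176]
scene pink [ 0.586 -0.277]
scene t1 [0.392 0.148]
scene t2 [0.391 0.311]
scene t3 [0.603 0.316]
scene t4 [0.606 0.153]
side red [ 0.481 -0.303]
side yel [ 0.471 -0.013]
side blu [ 0.531 -0.18 ]
side pink [ 0.588 -0.28 ]
side t1 [0.381 0.309]
side t2 [0.378 0.142]
side t3 [0.6   0.148]
side t4 [0.604 0.312]
```

View pics/crop1.png

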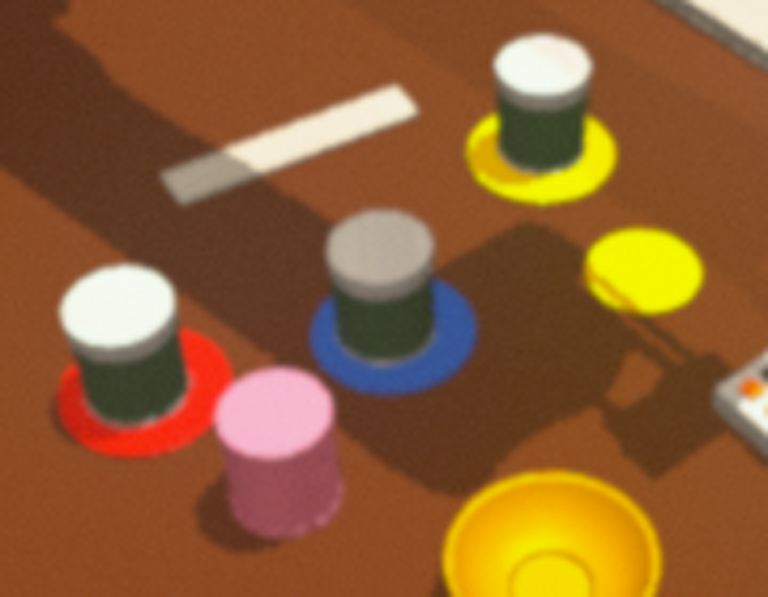

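The crop confirms the choice: green tins stand on the red, large yellow and blue spots. The pink tin and the small yellow disc are rejected. Next I move above red and check with the wrist camera.

```bash
python3 -m crank '[{"claw":-1,"dx":-1,"dy":-0.5},{"claw":-1,"dx":-1,"dy":-0.5},{"claw":-1,"dx":-1,"dy":-0.5},{"claw":-1,"dx":-1,"dy":-0.5},{"claw":-1,"dx":-1,"dy":-0.5},{"claw":-1,"dx":-1,"dy":-0.5},{"claw":-1,"dx":-1,"dy":-0.5},{"claw":-1,"dx":-1,"dy":-0.5}]' 20
python3 -m crank '[{"claw":-1,"dx":-1,"dy":-0.4},{"claw":-1,"dx":-1,"dy":-0.35},{"claw":-1},{"claw":-1}]'
cat >> h.py <<'E'
from scipy.spatial.transform import Rotation as Ro
def wcam():
    s=r.read_state();c=r.camera('wrist');H=np.array(c['hand_eye'])
    Rw=Ro.from_quat(s['eef_rot']).as_matrix();A=Rw@H[:3,:3]
    c['R']=A.T;c['t']=-A.T@(np.array(s['ee_pos'])+Rw@H[:3,3])
    return s,c
def proj(c,X):
    p=c['mtx']@(c['R']@np.array(X)+c['t']);return p[:2]/p[2]
E
python3 - <<'E'
from h import *
import cv2
s,c=wcam();print(s['time'],s['ee_pos'],s['eef_rot'],s['ft_force'])
im=np.ascontiguousarray(cv2.resize(c['color'][:,:,::-1],(800,600)))
for X in [(.482,-.301,.065),(.533,-.179,.065)]:
    u=(proj(c,X)+.5)/.7;print(u);cv2.drawMarker(im,tuple(int(v) for v in u),(0,255,255),0,16)
cv2.imwrite('pics/w1.png',im)
E
```

```text
0.25 [6.24834803e-01 2.28837663e-05 2.33175958e-01] [ 7.07091304e-01  7.07122178e-01 -2.40871330e-04 -2.35427364e-04] [ 0.09022133  0.72581642 -0.67902941]
[225.5929569  639.39897348]
[277.77523317 513.4633817 ]invalid input at $[0]: expected keys claw, dx, dy, dz, ax, ay, az
invalid input at $[0]: expected keys claw, dx, dy, dz, ax, ay, az
```

View pics/w1.png

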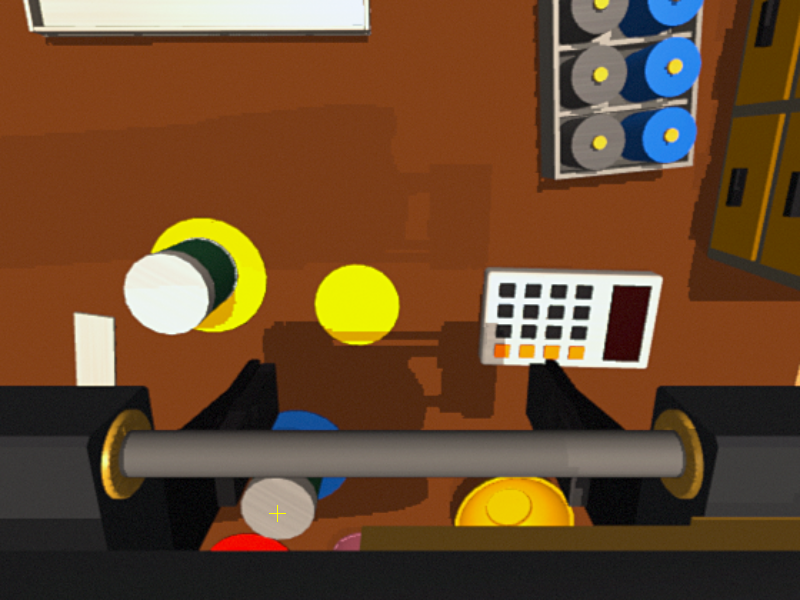

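The rows need all seven keys, so the arm has not moved. The picture shows the blue tin's lid at about (278,508), near the prediction (278,513), and the yellow tin's lid at (170,292).

```bash
python3 -m crank '[{"claw":-1,"dx":-1,"dy":-0.5,"dz":0,"ax":0,"ay":0,"az":0},{"claw":-1,"dx":-1,"dy":-0.5,"dz":0,"ax":0,"ay":0,"az":0},{"claw":-1,"dx":-1,"dy":-0.5,"dz":0,"ax":0,"ay":0,"az":0},{"claw":-1,"dx":-1,"dy":-0.5,"dz":0,"ax":0,"ay":0,"az":0},{"claw":-1,"dx":-1,"dy":-0.5,"dz":0,"ax":0,"ay":0,"az":0},{"claw":-1,"dx":-1,"dy":-0.5,"dz":0,"ax":0,"ay":0,"az":0},{"claw":-1,"dx":-1,"dy":-0.5,"dz":0,"ax":0,"ay":0,"az":0},{"claw":-1,"dx":-1,"dy":-0.5,"dz":0,"ax":0,"ay":0,"az":0}]' 20
python3 -m crank '[{"claw":-1,"dx":-1,"dy":-0.4,"dz":0,"ax":0,"ay":0,"az":0},{"claw":-1,"dx":0,"dy":0,"dz":0,"ax":0,"ay":0,"az":0}]'
python3 - <<'E'
from h import *
import cv2
s,c=wcam();print('yel from start img skipped',s['time'],s['ee_pos'],s['eef_rot'],s['ft_force'],s['joint_positions'])
im=np.ascontiguousarray(cv2.resize(c['color'][:,:,::-1],(800,600)))
for X in [(.482,-.301,.065),(.533,-.177,.065)]:
    u=(proj(c,X)+.5)/.7;print(u);cv2.drawMarker(im,tuple(int(v) for v in u),(255,0,255),0,16)
cv2.imwrite('pics/w2.png',im)
E
```

```text
time: 0.97
ee_pos: [0.504, -0.2413, 0.2337]
eef_rot: [0.707, 0.707, 0.0, 0.0]
ft_force: [0.2, -0.3, -0.1]
width: 0.0869
grip_force: 0.0
time: 1.13
ee_pos: [0.4892, -0.2772, 0.2338]
eef_rot: [0.71, 0.704, -0.001, 0.001]
ft_force: [-0.4, -1.0, 0.7]
width: 0.0867
grip_force: 0.0
yel from start img skipped 1.1333 [ 0.48922948 -0.27715502  0.23381344] [ 0.71033199  0.70386512 -0.001349    0.00072774] [-0.44016332 -0.95771676  0.665359  ] [ 0.33255132  0.19038779  0.11421992  1.63858935 -0.0191698   1.31341526
  0.44045029]
[390.6229874  313.90141292]
[474.44614179 111.58836775]
```

View pics/w2.png

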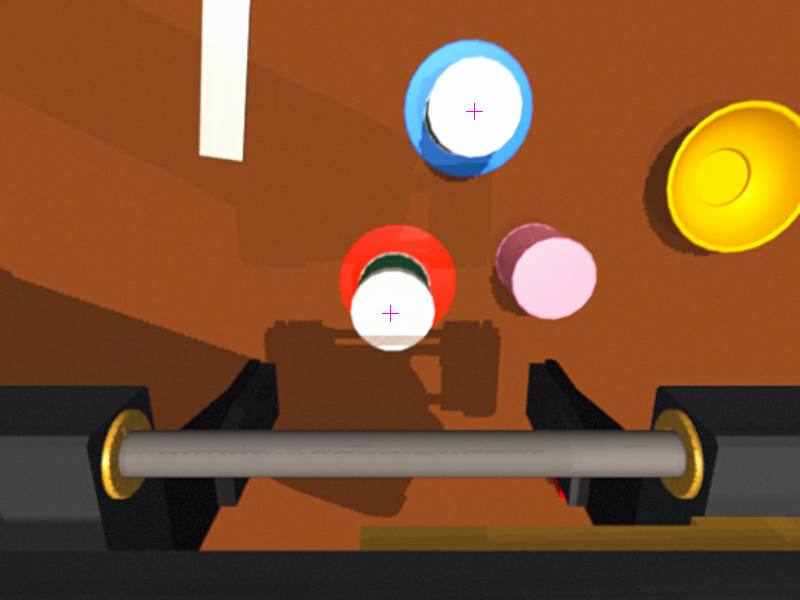

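The wrist view shows the red tin's lid at (392,309) and the blue's at (475,107), within about 3 mm of my estimates. The pink tin at (553,277) clears the finger. Next I align and lower partway.

```bash
python3 -m crank '[{"claw":-1,"dx":-0.97,"dy":-0.32,"dz":0,"ax":0,"ay":0,"az":0},{"claw":-1,"dx":0,"dy":0,"dz":1,"ax":0,"ay":0,"az":0},{"claw":-1,"dx":0,"dy":0,"dz":1,"ax":0,"ay":0,"az":0},{"claw":-1,"dx":0,"dy":0,"dz":1,"ax":0,"ay":0,"az":0},{"claw":-1,"dx":0,"dy":0,"dz":0,"ax":0,"ay":0,"az":0},{"claw":-1,"dx":0,"dy":0,"dz":0,"ax":0,"ay":0,"az":0},{"claw":-1,"dx":0,"dy":0,"dz":0,"ax":0,"ay":0,"az":0}]'
```

```text
time: 1.77
ee_pos: [0.4845, -0.299, 0.1454]
eef_rot: [0.707, 0.707, 0.0, 0.001]
ft_force: [0.7, 1.2, 1.1]
width: 0.0874
grip_force: 0.0
```

```bash
python3 -m crank '[{"claw":-1,"dx":0,"dy":-0.05,"dz":0.9,"ax":0,"ay":0,"az":0},{"claw":-1,"dx":0,"dy":0,"dz":0.9,"ax":0,"ay":0,"az":0},{"claw":-1,"dx":0,"dy":0,"dz":0.9,"ax":0,"ay":0,"az":0},{"claw":-1,"dx":0,"dy":0,"dz":0.9,"ax":0,"ay":0,"az":0},{"claw":-1,"dx":0,"dy":0,"dz":0,"ax":0,"ay":0,"az":0},{"claw":-1,"dx":0,"dy":0,"dz":0,"ax":0,"ay":0,"az":0},{"claw":1,"dx":0,"dy":0,"dz":0,"ax":0,"ay":0,"az":0},{"claw":1,"dx":0,"dy":0,"dz":0,"ax":0,"ay":0,"az":0}]' 30
python3 -m crank '[{"claw":1,"dx":0,"dy":0,"dz":0,"ax":0,"ay":0,"az":0},{"claw":1,"dx":0,"dy":0,"dz":0,"ax":0,"ay":0,"az":0},{"claw":1,"dx":0,"dy":0,"dz":0,"ax":0,"ay":0,"az":0},{"claw":1,"dx":0,"dy":0,"dz":0,"ax":0,"ay":0,"az":0},{"claw":1,"dx":0,"dy":0,"dz":0,"ax":0,"ay":0,"az":0},{"claw":1,"dx":0,"dy":0,"dz":0,"ax":0,"ay":0,"az":0}]'
```

```text
time: 2.43
ee_pos: [0.4836, -0.2999, 0.0383]
eef_rot: [0.707, 0.707, 0.001, 0.002]
ft_force: [-0.3, -0.1, -0.2]
width: 0.0803
grip_force: 0.0
time: 2.93
ee_pos: [0.4821, -0.2992, 0.0359]
eef_rot: [0.707, 0.707, 0.0, 0.0]
ft_force: [-0.8, -0.1, 5.0]
width: 0.0535
grip_force: 30.0
```

```bash
python3 -m crank '[{"claw":1,"dx":0,"dy":0,"dz":-0.4,"ax":0,"ay":0,"az":0},{"claw":1,"dx":0,"dy":0,"dz":-0.6,"ax":0,"ay":0,"az":0},{"claw":1,"dx":0,"dy":0,"dz":-0.6,"ax":0,"ay":0,"az":0},{"claw":1,"dx":0,"dy":0,"dz":-0.4,"ax":0,"ay":0,"az":0},{"claw":1,"dx":0,"dy":0,"dz":0,"ax":0,"ay":0,"az":0},{"claw":1,"dx":0,"dy":0,"dz":0,"ax":0,"ay":0,"az":0},{"claw":1,"dx":0,"dy":0,"dz":0,"ax":0,"ay":0,"az":0},{"claw":1,"dx":0,"dy":0,"dz":0,"ax":0,"ay":0,"az":0}]'
for i in 1 2 3 4 5; do python3 -m crank '[{"claw":1,"dx":0,"dy":0,"dz":0,"ax":0,"ay":0,"az":0}]' | grep -E 'ee_pos|ft_f|width'; done
```

```text
time: 3.6
ee_pos: [0.4812, -0.2987, 0.0943]
eef_rot: [0.707, 0.707, -0.0, -0.001]
ft_force: [-0.7, -0.0, -2.5]
width: 0.0534
grip_force: 30.0
ee_pos: [0.4814, -0.2988, 0.0945]
ft_force: [-0.2, 0.1, -2.0]
width: 0.0534
ee_pos: [0.4815, -0.2989, 0.0948]
ft_force: [0.2, -1.0, -2.1]
width: 0.0536
ee_pos: [0.4817, -0.299, 0.0951]
ft_force: [0.1, 0.5, -2.3]
width: 0.0533
ee_pos: [0.4818, -0.2991, 0.0953]
ft_force: [-0.2, -0.2, -1.4]
width: 0.0536
ee_pos: [0.4819, -0.2991, 0.0954]
ft_force: [-0.6, -0.3, -2.8]
width: 0.0532
```

Red weighs about 2.1 N, so it is light. I set it back and go on to yellow.

```bash
python3 -m crank '[{"claw":1,"dx":0,"dy":0,"dz":0.6,"ax":0,"ay":0,"az":0},{"claw":1,"dx":0,"dy":0,"dz":0.6,"ax":0,"ay":0,"az":0},{"claw":1,"dx":0,"dy":0,"dz":0.4,"ax":0,"ay":0,"az":0},{"claw":1,"dx":0,"dy":0,"dz":0.3,"ax":0,"ay":0,"az":0},{"claw":1,"dx":0,"dy":0,"dz":0.05,"ax":0,"ay":0,"az":0},{"claw":1,"dx":0,"dy":0,"dz":0,"ax":0,"ay":0,"az":0},{"claw":1,"dx":0,"dy":0,"dz":0,"ax":0,"ay":0,"az":0},{"claw":1,"dx":0,"dy":0,"dz":0,"ax":0,"ay":0,"az":0}]'
```

```text
time: 4.68
ee_pos: [0.4824, -0.2994, 0.0378]
eef_rot: [0.707, 0.707, 0.0, 0.001]
ft_force: [0.2, 0.1, -2.3]
width: 0.0532
grip_force: 30.0
```

```bash
python3 -m crank '[{"claw":1,"dx":0,"dy":0,"dz":0.06,"ax":0,"ay":0,"az":0},{"claw":1,"dx":0,"dy":0,"dz":0,"ax":0,"ay":0,"az":0},{"claw":1,"dx":0,"dy":0,"dz":0,"ax":0,"ay":0,"az":0}]'
python3 -m crank '[{"claw":-1,"dx":0,"dy":0,"dz":0,"ax":0,"ay":0,"az":0},{"claw":-1,"dx":0,"dy":0,"dz":0,"ax":0,"ay":0,"az":0},{"claw":-1,"dx":0,"dy":0,"dz":0,"ax":0,"ay":0,"az":0},{"claw":-1,"dx":0,"dy":0,"dz":0,"ax":0,"ay":0,"az":0},{"claw":-1,"dx":0,"dy":0,"dz":0,"ax":0,"ay":0,"az":0},{"claw":-1,"dx":0,"dy":0,"dz":0,"ax":0,"ay":0,"az":0}]'
```

```text
time: 4.93
ee_pos: [0.4824, -0.2994, 0.0358]
eef_rot: [0.707, 0.707, 0.0, 0.001]
ft_force: [0.2, 0.1, 0.1]
width: 0.0532
grip_force: 30.0
time: 5.43
ee_pos: [0.4819, -0.2991, 0.0352]
eef_rot: [0.707, 0.707, 0.0, -0.0]
ft_force: [-0.3, 0.3, -0.5]
width: 0.0828
grip_force: 0.0
```

```bash
python3 -m crank '[{"claw":-1,"dx":0,"dy":0,"dz":-1,"ax":0,"ay":0,"az":0},{"claw":-1,"dx":0,"dy":0,"dz":-1,"ax":0,"ay":0,"az":0},{"claw":-1,"dx":0,"dy":0,"dz":-1,"ax":0,"ay":0,"az":0},{"claw":-1,"dx":0,"dy":0,"dz":-1,"ax":0,"ay":0,"az":0},{"claw":-1,"dx":1,"dy":0,"dz":-0.5,"ax":0,"ay":0,"az":0},{"claw":-1,"dx":1,"dy":0,"dz":0,"ax":0,"ay":0,"az":0},{"claw":-1,"dx":1,"dy":0,"dz":0,"ax":0,"ay":0,"az":0},{"claw":-1,"dx":1,"dy":0,"dz":0,"ax":0,"ay":0,"az":0}]'
python3 -m crank '[{"claw":-1,"dx":1,"dy":0,"dz":0,"ax":0,"ay":0,"az":0},{"claw":-1,"dx":1,"dy":0,"dz":0,"ax":0,"ay":0,"az":0},{"claw":-1,"dx":1,"dy":-0.35,"dz":0,"ax":0,"ay":0,"az":0},{"claw":-1,"dx":1,"dy":0,"dz":0,"ax":0,"ay":0,"az":0},{"claw":-1,"dx":0,"dy":0,"dz":0,"ax":0,"ay":0,"az":0},{"claw":-1,"dx":0,"dy":0,"dz":0,"ax":0,"ay":0,"az":0},{"claw":-1,"dx":0,"dy":0,"dz":0,"ax":0,"ay":0,"az":0}]'
python3 - <<'E'
from h import *
import cv2
s,c=wcam();print(s['ee_pos'])
im=np.ascontiguousarray(cv2.resize(c['color'][:,:,::-1],(800,600)))
for X in [(.472,-.011,.065)]:
    u=(proj(c,X)+.5)/.7;print(u);cv2.drawMarker(im,tuple(int(v) for v in u),(255,0,255),0,16)
cv2.imwrite('pics/w3.png',im)
E
```

```text
time: 6.1
ee_pos: [0.4818, -0.1779, 0.1707]
eef_rot: [0.707, 0.707, 0.0, 0.0]
ft_force: [0.3, 0.9, -0.6]
width: 0.0873
grip_force: 0.0
time: 6.68
ee_pos: [0.4715, -0.0597, 0.1703]
eef_rot: [0.707, 0.707, -0.0, 0.0]
ft_force: [1.4, 0.3, 0.0]
width: 0.0877
grip_force: 0.0
[ 0.4714605  -0.05968167  0.1703221 ]
[401.67238615 215.18614757]
```

View pics/w3.png

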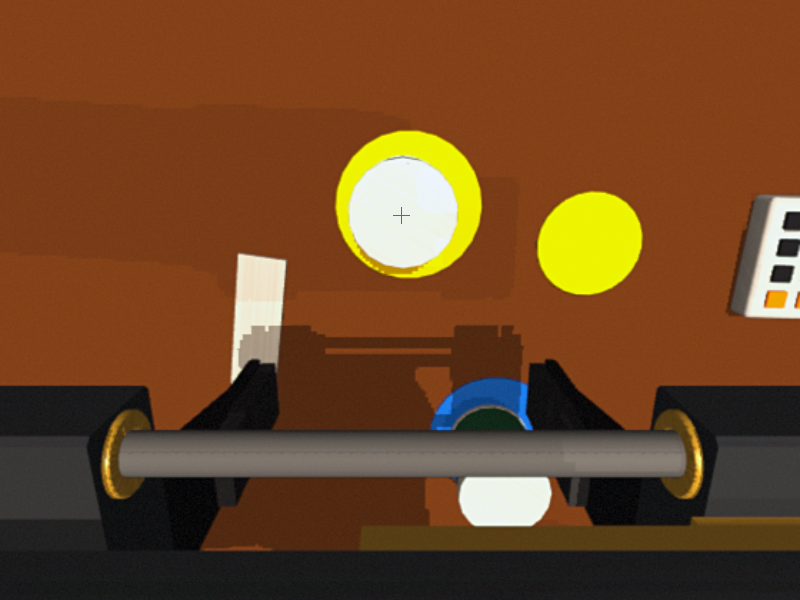

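The wrist view shows the yellow tin's lid at (403,212) on the large disc, about 1 mm from my estimate.

```bash
python3 -m crank '[{"claw":-1,"dx":0.85,"dy":0.04,"dz":0,"ax":0,"ay":0,"az":0},{"claw":-1,"dx":0.82,"dy":0,"dz":0,"ax":0,"ay":0,"az":0},{"claw":-1,"dx":0,"dy":0,"dz":0.8,"ax":0,"ay":0,"az":0},{"claw":-1,"dx":0,"dy":0,"dz":0.8,"ax":0,"ay":0,"az":0},{"claw":-1,"dx":0,"dy":0,"dz":0,"ax":0,"ay":0,"az":0},{"claw":-1,"dx":0,"dy":0,"dz":0.9,"ax":0,"ay":0,"az":0},{"claw":-1,"dx":0,"dy":0,"dz":0.9,"ax":0,"ay":0,"az":0},{"claw":-1,"dx":0,"dy":0,"dz":0.9,"ax":0,"ay":0,"az":0}]'
python3 -m crank '[{"claw":-1,"dx":0,"dy":0,"dz":0.1,"ax":0,"ay":0,"az":0},{"claw":-1,"dx":0,"dy":0,"dz":0,"ax":0,"ay":0,"az":0},{"claw":1,"dx":0,"dy":0,"dz":0,"ax":0,"ay":0,"az":0},{"claw":1,"dx":0,"dy":0,"dz":0,"ax":0,"ay":0,"az":0},{"claw":1,"dx":0,"dy":0,"dz":0,"ax":0,"ay":0,"az":0},{"claw":1,"dx":0,"dy":0,"dz":0,"ax":0,"ay":0,"az":0},{"claw":1,"dx":0,"dy":0,"dz":0,"ax":0,"ay":0,"az":0},{"claw":1,"dx":0,"dy":0,"dz":0,"ax":0,"ay":0,"az":0}]'
```

```text
time: 7.4
ee_pos: [0.4736, -0.0102, 0.0415]
eef_rot: [0.708, 0.706, 0.001, 0.001]
ft_force: [-0.1, -0.0, -0.1]
width: 0.0871
grip_force: 0.0
time: 8.07
ee_pos: [0.4728, -0.009, 0.0387]
eef_rot: [0.707, 0.707, 0.0, 0.0]
ft_force: [-1.9, -0.5, 1.5]
width: 0.055
grip_force: 0.8
```

```bash
python3 -m crank '[{"claw":1,"dx":0,"dy":0,"dz":0,"ax":0,"ay":0,"az":0},{"claw":1,"dx":0,"dy":0,"dz":0,"ax":0,"ay":0,"az":0},{"claw":1,"dx":0,"dy":0,"dz":0,"ax":0,"ay":0,"az":0}]'
python3 -m crank '[{"claw":1,"dx":0,"dy":0,"dz":-0.4,"ax":0,"ay":0,"az":0},{"claw":1,"dx":0,"dy":0,"dz":-0.6,"ax":0,"ay":0,"az":0},{"claw":1,"dx":0,"dy":0,"dz":-0.6,"ax":0,"ay":0,"az":0},{"claw":1,"dx":0,"dy":0,"dz":-0.4,"ax":0,"ay":0,"az":0},{"claw":1,"dx":0,"dy":0,"dz":0,"ax":0,"ay":0,"az":0},{"claw":1,"dx":0,"dy":0,"dz":0,"ax":0,"ay":0,"az":0},{"claw":1,"dx":0,"dy":0,"dz":0,"ax":0,"ay":0,"az":0},{"claw":1,"dx":0,"dy":0,"dz":0,"ax":0,"ay":0,"az":0}]'
for i in 1 2 3 4 5; do python3 -m crank '[{"claw":1,"dx":0,"dy":0,"dz":0,"ax":0,"ay":0,"az":0}]' | grep -E 'ee_pos|ft_f|width'; done
```

```text
time: 8.32
ee_pos: [0.4727, -0.009, 0.0386]
eef_rot: [0.707, 0.707, 0.0, 0.0]
ft_force: [-2.3, 0.1, 5.8]
width: 0.0531
grip_force: 30.0
time: 8.98
ee_pos: [0.4718, -0.009, 0.097]
eef_rot: [0.707, 0.707, -0.001, -0.001]
ft_force: [-0.0, -0.6, -4.1]
width: 0.0534
grip_force: 30.0
ee_pos: [0.472, -0.009, 0.0972]
ft_force: [-0.9, 0.3, -4.0]
width: 0.0534
ee_pos: [0.4722, -0.009, 0.0976]
ft_force: [0.5, 0.3, -3.5]
width: 0.0537
ee_pos: [0.4724, -0.009, 0.0979]
ft_force: [0.5, -0.1, -3.1]
width: 0.0534
ee_pos: [0.4725, -0.009, 0.098]
ft_force: [0.4, 0.7, -3.6]
width: 0.0536
ee_pos: [0.4726, -0.009, 0.0982]
ft_force: [-1.1, -0.1, -2.7]
width: 0.0535
```

Yellow weighs about 3.5 N, probably the full one. Blue will decide. I set it back first.

```bash
python3 -m crank '[{"claw":1,"dx":0,"dy":0,"dz":0.6,"ax":0,"ay":0,"az":0},{"claw":1,"dx":0,"dy":0,"dz":0.6,"ax":0,"ay":0,"az":0},{"claw":1,"dx":0,"dy":0,"dz":0.4,"ax":0,"ay":0,"az":0},{"claw":1,"dx":0,"dy":0,"dz":0.3,"ax":0,"ay":0,"az":0},{"claw":1,"dx":0,"dy":0,"dz":0.07,"ax":0,"ay":0,"az":0},{"claw":1,"dx":0,"dy":0,"dz":0.03,"ax":0,"ay":0,"az":0},{"claw":1,"dx":0,"dy":0,"dz":0,"ax":0,"ay":0,"az":0},{"claw":1,"dx":0,"dy":0,"dz":0,"ax":0,"ay":0,"az":0}]'
python3 -m crank '[{"claw":1,"dx":0,"dy":0,"dz":0,"ax":0,"ay":0,"az":0},{"claw":1,"dx":0,"dy":0,"dz":0,"ax":0,"ay":0,"az":0}]'
```

```text
time: 10.07
ee_pos: [0.4731, -0.009, 0.0387]
eef_rot: [0.707, 0.707, 0.0, 0.0]
ft_force: [-0.0, 0.4, -3.2]
width: 0.0536
grip_force: 30.0
time: 10.23
ee_pos: [0.4731, -0.009, 0.0386]
eef_rot: [0.707, 0.707, 0.0, 0.0]
ft_force: [0.2, 0.2, -0.3]
width: 0.0535
grip_force: 30.0
```

```bash
python3 -m crank '[{"claw":-1,"dx":0,"dy":0,"dz":0,"ax":0,"ay":0,"az":0},{"claw":-1,"dx":0,"dy":0,"dz":0,"ax":0,"ay":0,"az":0},{"claw":-1,"dx":0,"dy":0,"dz":0,"ax":0,"ay":0,"az":0},{"claw":-1,"dx":0,"dy":0,"dz":0,"ax":0,"ay":0,"az":0},{"claw":-1,"dx":0,"dy":0,"dz":-0.8,"ax":0,"ay":0,"az":0},{"claw":-1,"dx":0,"dy":0,"dz":-1,"ax":0,"ay":0,"az":0},{"claw":-1,"dx":0,"dy":0,"dz":-1,"ax":0,"ay":0,"az":0},{"claw":-1,"dx":0,"dy":0,"dz":-1,"ax":0,"ay":0,"az":0}]'
python3 -m crank '[{"claw":-1,"dx":-1,"dy":0.4,"dz":-0.2,"ax":0,"ay":0,"az":0},{"claw":-1,"dx":-1,"dy":0.4,"dz":0,"ax":0,"ay":0,"az":0},{"claw":-1,"dx":-1,"dy":0.4,"dz":0,"ax":0,"ay":0,"az":0},{"claw":-1,"dx":-1,"dy":0.4,"dz":0,"ax":0,"ay":0,"az":0},{"claw":-1,"dx":-1,"dy":0.4,"dz":0,"ax":0,"ay":0,"az":0},{"claw":-1,"dx":-0.53,"dy":0,"dz":0,"ax":0,"ay":0,"az":0},{"claw":-1,"dx":0,"dy":0,"dz":0,"ax":0,"ay":0,"az":0},{"claw":-1,"dx":0,"dy":0,"dz":0,"ax":0,"ay":0,"az":0}]'
```

```text
time: 10.9
ee_pos: [0.4723, -0.009, 0.1536]
eef_rot: [0.707, 0.707, -0.0, -0.0]
ft_force: [0.6, -0.2, 0.6]
width: 0.0862
grip_force: 0.0
time: 11.57
ee_pos: [0.5324, -0.1755, 0.158]
eef_rot: [0.708, 0.706, -0.0, -0.0]
ft_force: [-0.1, 0.1, -0.3]
width: 0.0867
grip_force: 0.0
```

```bash
python3 -m crank '[{"claw":-1,"dx":0,"dy":0,"dz":0.8,"ax":0,"ay":0,"az":0},{"claw":-1,"dx":0,"dy":0,"dz":0.8,"ax":0,"ay":0,"az":0},{"claw":-1,"dx":0,"dy":0,"dz":0.8,"ax":0,"ay":0,"az":0},{"claw":-1,"dx":0,"dy":0,"dz":0.8,"ax":0,"ay":0,"az":0},{"claw":-1,"dx":0,"dy":0,"dz":0.8,"ax":0,"ay":0,"az":0},{"claw":-1,"dx":0,"dy":0,"dz":0,"ax":0,"ay":0,"az":0},{"claw":-1,"dx":0,"dy":0,"dz":0,"ax":0,"ay":0,"az":0},{"claw":1,"dx":0,"dy":0,"dz":0,"ax":0,"ay":0,"az":0}]'
python3 -m crank '[{"claw":1,"dx":0,"dy":0,"dz":0,"ax":0,"ay":0,"az":0},{"claw":1,"dx":0,"dy":0,"dz":0,"ax":0,"ay":0,"az":0},{"claw":1,"dx":0,"dy":0,"dz":0,"ax":0,"ay":0,"az":0},{"claw":1,"dx":0,"dy":0,"dz":0,"ax":0,"ay":0,"az":0},{"claw":1,"dx":0,"dy":0,"dz":0,"ax":0,"ay":0,"az":0},{"claw":1,"dx":0,"dy":0,"dz":0,"ax":0,"ay":0,"az":0},{"claw":1,"dx":0,"dy":0,"dz":0,"ax":0,"ay":0,"az":0},{"claw":1,"dx":0,"dy":0,"dz":0,"ax":0,"ay":0,"az":0}]'
python3 -m crank '[{"claw":1,"dx":0,"dy":0,"dz":-0.4,"ax":0,"ay":0,"az":0},{"claw":1,"dx":0,"dy":0,"dz":-0.6,"ax":0,"ay":0,"az":0},{"claw":1,"dx":0,"dy":0,"dz":-0.6,"ax":0,"ay":0,"az":0},{"claw":1,"dx":0,"dy":0,"dz":-0.4,"ax":0,"ay":0,"az":0},{"claw":1,"dx":0,"dy":0,"dz":0,"ax":0,"ay":0,"az":0},{"claw":1,"dx":0,"dy":0,"dz":0,"ax":0,"ay":0,"az":0},{"claw":1,"dx":0,"dy":0,"dz":0,"ax":0,"ay":0,"az":0},{"claw":1,"dx":0,"dy":0,"dz":0,"ax":0,"ay":0,"az":0}]'
for i in 1 2 3 4 5; do python3 -m crank '[{"claw":1,"dx":0,"dy":0,"dz":0,"ax":0,"ay":0,"az":0}]' | grep -E 'ee_pos|ft_f|width'; done
```

```text
time: 12.23
ee_pos: [0.5335, -0.1742, 0.0398]
eef_rot: [0.707, 0.707, 0.001, 0.001]
ft_force: [0.8, -0.1, 0.1]
width: 0.0847
grip_force: 0.0
time: 12.9
ee_pos: [0.5328, -0.1749, 0.0386]
eef_rot: [0.707, 0.707, 0.0, 0.0]
ft_force: [-2.5, 0.1, 4.3]
width: 0.0538
grip_force: 30.0
time: 13.57
ee_pos: [0.5319, -0.1747, 0.0971]
eef_rot: [0.707, 0.707, -0.0, -0.001]
ft_force: [-0.2, 0.3, -1.0]
width: 0.0537
grip_force: 30.0
ee_pos: [0.532, -0.1747, 0.0972]
ft_force: [-0.3, 0.0, -2.0]
width: 0.0533
ee_pos: [0.5323, -0.1748, 0.0975]
ft_force: [0.1, -0.6, -1.8]
width: 0.0534
ee_pos: [0.5324, -0.1748, 0.0978]
ft_force: [-0.3, 0.8, -1.8]
width: 0.0534
ee_pos: [0.5325, -0.1748, 0.098]
ft_force: [0.1, 0.2, -2.1]
width: 0.0534
ee_pos: [0.5326, -0.1749, 0.0982]
ft_force: [-0.1, 0.6, -1.1]
width: 0.0534
```

Blue weighs about 1.7 N, so yellow is the heaviest. I carry blue to the tray at about (0.545, 0.23).

```bash
python3 -m crank '[{"claw":1,"dx":0,"dy":0,"dz":-0.6,"ax":0,"ay":0,"az":0},{"claw":1,"dx":0.4,"dy":0,"dz":-0.9,"ax":0,"ay":0,"az":0},{"claw":1,"dx":0.8,"dy":0,"dz":-0.6,"ax":0,"ay":0,"az":0},{"claw":1,"dx":1,"dy":0.2,"dz":-0.2,"ax":0,"ay":0,"az":0},{"claw":1,"dx":1,"dy":0.2,"dz":0,"ax":0,"ay":0,"az":0},{"claw":1,"dx":1,"dy":0,"dz":0,"ax":0,"ay":0,"az":0},{"claw":1,"dx":1,"dy":0,"dz":0,"ax":0,"ay":0,"az":0},{"claw":1,"dx":1,"dy":0,"dz":0,"ax":0,"ay":0,"az":0}]'
python3 -m crank '[{"claw":1,"dx":1,"dy":0,"dz":0,"ax":0,"ay":0,"az":0},{"claw":1,"dx":1,"dy":0,"dz":0,"ax":0,"ay":0,"az":0},{"claw":1,"dx":1,"dy":0,"dz":0,"ax":0,"ay":0,"az":0},{"claw":1,"dx":1,"dy":0,"dz":0,"ax":0,"ay":0,"az":0},{"claw":1,"dx":1,"dy":0,"dz":0,"ax":0,"ay":0,"az":0},{"claw":1,"dx":0.8,"dy":0,"dz":0,"ax":0,"ay":0,"az":0},{"claw":1,"dx":0,"dy":0,"dz":0,"ax":0,"ay":0,"az":0},{"claw":1,"dx":0,"dy":0,"dz":0,"ax":0,"ay":0,"az":0}]'
python3 - <<'E'
from h import *
import cv2
s=r.read_state();print(s['ee_pos'])
c=r.camera('side');cv2.imwrite('pics/s3.png',cv2.resize(c['color'][80:320,100:420,::-1],(800,600),interpolation=cv2.INTER_CUBIC))
E
```

```text
time: 14.65
ee_pos: [0.5445, 0.0125, 0.1674]
eef_rot: [0.707, 0.707, 0.0, 0.0]
ft_force: [0.8, 0.0, -1.5]
width: 0.0535
grip_force: 30.0
time: 15.32
ee_pos: [0.5442, 0.1868, 0.1671]
eef_rot: [0.706, 0.708, 0.0, -0.0]
ft_force: [0.6, -0.0, -1.6]
width: 0.0535
grip_force: 30.0
[0.54417921 0.1867561  0.16708015]
```

View pics/s3.png

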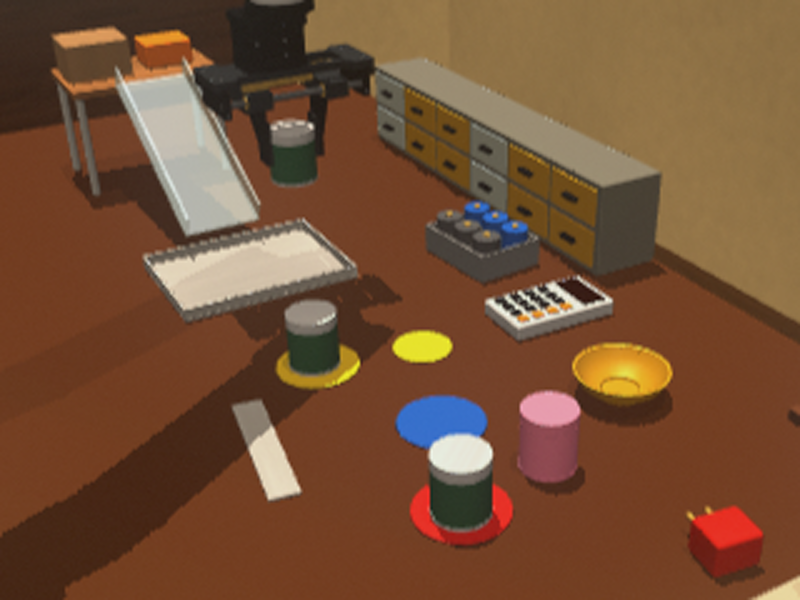

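The picture shows the blue tin hanging at (294,155) over the tray. The red (460,485) and yellow (312,335) tins stand on their spots, and the rest is untouched. Now I lower it.

```bash
python3 -m crank '[{"claw":1,"dx":0.8,"dy":0,"dz":0,"ax":0,"ay":0,"az":0},{"claw":1,"dx":0.6,"dy":0,"dz":0.3,"ax":0,"ay":0,"az":0},{"claw":1,"dx":0,"dy":0,"dz":0.8,"ax":0,"ay":0,"az":0},{"claw":1,"dx":0,"dy":0,"dz":0.8,"ax":0,"ay":0,"az":0},{"claw":1,"dx":0,"dy":0,"dz":0.8,"ax":0,"ay":0,"az":0},{"claw":1,"dx":0,"dy":0,"dz":0.6,"ax":0,"ay":0,"az":0},{"claw":1,"dx":0,"dy":0,"dz":0.4,"ax":0,"ay":0,"az":0},{"claw":1,"dx":0,"dy":0,"dz":0.3,"ax":0,"ay":0,"az":0}]'
python3 -m crank '[{"claw":1,"dx":0,"dy":0,"dz":0.1,"ax":0,"ay":0,"az":0},{"claw":1,"dx":0,"dy":0,"dz":0.05,"ax":0,"ay":0,"az":0},{"claw":1,"dx":0,"dy":0,"dz":0,"ax":0,"ay":0,"az":0},{"claw":1,"dx":0,"dy":0,"dz":0,"ax":0,"ay":0,"az":0}]'
```

```text
time: 16.03
ee_pos: [0.5446, 0.2256, 0.0461]
eef_rot: [0.708, 0.707, -0.001, 0.0]
ft_force: [-0.5, -0.8, -0.8]
width: 0.0533
grip_force: 30.0
time: 16.37
ee_pos: [0.5453, 0.2273, 0.0438]
eef_rot: [0.707, 0.707, 0.001, 0.0]
ft_force: [-0.4, -0.1, -1.5]
width: 0.0529
grip_force: 30.0
```

```bash
python3 -m crank '[{"claw":1,"dx":0,"dy":0,"dz":0.1,"ax":0,"ay":0,"az":0},{"claw":1,"dx":0,"dy":0,"dz":0.05,"ax":0,"ay":0,"az":0},{"claw":1,"dx":0,"dy":0,"dz":0,"ax":0,"ay":0,"az":0},{"claw":1,"dx":0,"dy":0,"dz":0,"ax":0,"ay":0,"az":0},{"claw":1,"dx":0,"dy":0,"dz":0,"ax":0,"ay":0,"az":0}]'
python3 -m crank '[{"claw":1,"dx":0,"dy":0,"dz":0.04,"ax":0,"ay":0,"az":0},{"claw":1,"dx":0,"dy":0,"dz":0,"ax":0,"ay":0,"az":0},{"claw":1,"dx":0,"dy":0,"dz":0,"ax":0,"ay":0,"az":0}]'
```

```text
time: 16.78
ee_pos: [0.5449, 0.2273, 0.0386]
eef_rot: [0.707, 0.707, 0.0, 0.0]
ft_force: [0.8, 0.9, 1.8]
width: 0.0532
grip_force: 30.0
time: 17.03
ee_pos: [0.545, 0.2273, 0.0385]
eef_rot: [0.707, 0.707, 0.0, 0.0]
ft_force: [-5.0, -2.9, 14.4]
width: 0.0532
grip_force: 30.1
```

It has touched down. I release it and go back to red.

```bash
python3 -m crank '[{"claw":-1,"dx":0,"dy":0,"dz":-0.04,"ax":0,"ay":0,"az":0},{"claw":-1,"dx":0,"dy":0,"dz":0,"ax":0,"ay":0,"az":0},{"claw":-1,"dx":0,"dy":0,"dz":0,"ax":0,"ay":0,"az":0},{"claw":-1,"dx":0,"dy":0,"dz":0,"ax":0,"ay":0,"az":0},{"claw":-1,"dx":0,"dy":0,"dz":-0.6,"ax":0,"ay":0,"az":0},{"claw":-1,"dx":0,"dy":0,"dz":-1,"ax":0,"ay":0,"az":0},{"claw":-1,"dx":0,"dy":0,"dz":-1,"ax":0,"ay":0,"az":0},{"claw":-1,"dx":0,"dy":0,"dz":-1,"ax":0,"ay":0,"az":0}]'
python3 -m crank '[{"claw":-1,"dx":-1,"dy":-0.2,"dz":-0.8,"ax":0,"ay":0,"az":0},{"claw":-1,"dx":-1,"dy":-0.2,"dz":0,"ax":0,"ay":0,"az":0},{"claw":-1,"dx":-1,"dy":-0.2,"dz":0,"ax":0,"ay":0,"az":0},{"claw":-1,"dx":-1,"dy":-0.2,"dz":0,"ax":0,"ay":0,"az":0},{"claw":-1,"dx":-1,"dy":-0.2,"dz":0,"ax":0,"ay":0,"az":0},{"claw":-1,"dx":-1,"dy":-0.2,"dz":0,"ax":0,"ay":0,"az":0},{"claw":-1,"dx":-1,"dy":-0.2,"dz":0,"ax":0,"ay":0,"az":0},{"claw":-1,"dx":-1,"dy":-0.2,"dz":0,"ax":0,"ay":0,"az":0}]'
python3 -m crank '[{"claw":-1,"dx":-1,"dy":-0.2,"dz":0,"ax":0,"ay":0,"az":0},{"claw":-1,"dx":-1,"dy":-0.2,"dz":0,"ax":0,"ay":0,"az":0},{"claw":-1,"dx":-1,"dy":0,"dz":0,"ax":0,"ay":0,"az":0},{"claw":-1,"dx":-1,"dy":0,"dz":0,"ax":0,"ay":0,"az":0},{"claw":-1,"dx":-1,"dy":0,"dz":0,"ax":0,"ay":0,"az":0},{"claw":-1,"dx":-1,"dy":0,"dz":0,"ax":0,"ay":0,"az":0},{"claw":-1,"dx":-1,"dy":0,"dz":0,"ax":0,"ay":0,"az":0},{"claw":-1,"dx":-1,"dy":0,"dz":0,"ax":0,"ay":0,"az":0}]'
python3 -m crank '[{"claw":-1,"dx":-0.5,"dy":0,"dz":0,"ax":0,"ay":0,"az":0},{"claw":-1,"dx":0,"dy":0,"dz":0,"ax":0,"ay":0,"az":0},{"claw":-1,"dx":0,"dy":0,"dz":0,"ax":0,"ay":0,"az":0},{"claw":-1,"dx":0,"dy":0,"dz":0,"ax":0,"ay":0,"az":0}]'
```

```text
time: 17.7
ee_pos: [0.5442, 0.227, 0.1471]
eef_rot: [0.707, 0.707, -0.0, -0.0]
ft_force: [0.8, 1.0, 0.5]
width: 0.0861
grip_force: 0.0
time: 18.37
ee_pos: [0.496, -0.0143, 0.1702]
eef_rot: [0.707, 0.707, 0.0, 0.0]
ft_force: [0.8, 0.4, 0.5]
width: 0.0869
grip_force: 0.0
time: 19.03
ee_pos: [0.4844, -0.2543, 0.1701]
eef_rot: [0.707, 0.707, -0.0, 0.0]
ft_force: [0.3, -0.1, 0.2]
width: 0.0872
grip_force: 0.0
time: 19.37
ee_pos: [0.4848, -0.2667, 0.17]
eef_rot: [0.707, 0.707, 0.0, -0.0]
ft_force: [0.3, 0.8, 0.4]
width: 0.0868
grip_force: 0.0
```

```bash
python3 -m crank '[{"claw":-1,"dx":-0.6,"dy":-0.07,"dz":0,"ax":0,"ay":0,"az":0},{"claw":-1,"dx":-0.48,"dy":0,"dz":0,"ax":0,"ay":0,"az":0},{"claw":-1,"dx":0,"dy":0,"dz":0.8,"ax":0,"ay":0,"az":0},{"claw":-1,"dx":0,"dy":0,"dz":0.8,"ax":0,"ay":0,"az":0},{"claw":-1,"dx":0,"dy":0,"dz":0,"ax":0,"ay":0,"az":0},{"claw":-1,"dx":0,"dy":0,"dz":0,"ax":0,"ay":0,"az":0}]'
python3 -m crank '[{"claw":-1,"dx":0,"dy":0,"dz":0.8,"ax":0,"ay":0,"az":0},{"claw":-1,"dx":0,"dy":0,"dz":0.8,"ax":0,"ay":0,"az":0},{"claw":-1,"dx":0,"dy":0,"dz":0.8,"ax":0,"ay":0,"az":0},{"claw":-1,"dx":0,"dy":0,"dz":0.3,"ax":0,"ay":0,"az":0},{"claw":-1,"dx":0,"dy":0,"dz":0,"ax":0,"ay":0,"az":0},{"claw":-1,"dx":0,"dy":0,"dz":0,"ax":0,"ay":0,"az":0},{"claw":1,"dx":0,"dy":0,"dz":0,"ax":0,"ay":0,"az":0},{"claw":1,"dx":0,"dy":0,"dz":0,"ax":0,"ay":0,"az":0}]'
python3 -m crank '[{"claw":1,"dx":0,"dy":0,"dz":0,"ax":0,"ay":0,"az":0},{"claw":1,"dx":0,"dy":0,"dz":0,"ax":0,"ay":0,"az":0},{"claw":1,"dx":0,"dy":0,"dz":0,"ax":0,"ay":0,"az":0},{"claw":1,"dx":0,"dy":0,"dz":0,"ax":0,"ay":0,"az":0},{"claw":1,"dx":0,"dy":0,"dz":0,"ax":0,"ay":0,"az":0},{"claw":1,"dx":0,"dy":0,"dz":0,"ax":0,"ay":0,"az":0},{"claw":1,"dx":0,"dy":0,"dz":0,"ax":0,"ay":0,"az":0}]'
```

```text
time: 19.87
ee_pos: [0.4823, -0.2986, 0.1217]
eef_rot: [0.706, 0.708, -0.0, -0.001]
ft_force: [1.0, -0.1, 0.5]
width: 0.0868
grip_force: 0.0
time: 20.53
ee_pos: [0.4837, -0.3007, 0.0431]
eef_rot: [0.707, 0.707, 0.001, 0.001]
ft_force: [-0.9, 0.6, 0.1]
width: 0.0801
grip_force: 0.0
time: 21.12
ee_pos: [0.4826, -0.3003, 0.0414]
eef_rot: [0.707, 0.707, 0.0, 0.0]
ft_force: [-0.0, 1.4, 3.3]
width: 0.0533
grip_force: 30.0
```

```bash
python3 -m crank '[{"claw":1,"dx":0,"dy":0,"dz":-0.5,"ax":0,"ay":0,"az":0},{"claw":1,"dx":0,"dy":0,"dz":-0.8,"ax":0,"ay":0,"az":0},{"claw":1,"dx":0,"dy":0,"dz":-1,"ax":0,"ay":0,"az":0},{"claw":1,"dx":0,"dy":0,"dz":-1,"ax":0,"ay":0,"az":0},{"claw":1,"dx":0.5,"dy":0,"dz":-0.8,"ax":0,"ay":0,"az":0},{"claw":1,"dx":1,"dy":-0.2,"dz":-0.2,"ax":0,"ay":0,"az":0},{"claw":1,"dx":1,"dy":-0.2,"dz":0,"ax":0,"ay":0,"az":0},{"claw":1,"dx":1,"dy":-0.2,"dz":0,"ax":0,"ay":0,"az":0}]'
python3 -m crank '[{"claw":1,"dx":1,"dy":-0.2,"dz":0,"ax":0,"ay":0,"az":0},{"claw":1,"dx":1,"dy":-0.2,"dz":0,"ax":0,"ay":0,"az":0},{"claw":1,"dx":1,"dy":-0.2,"dz":0,"ax":0,"ay":0,"az":0},{"claw":1,"dx":1,"dy":-0.2,"dz":0,"ax":0,"ay":0,"az":0},{"claw":1,"dx":1,"dy":0,"dz":0,"ax":0,"ay":0,"az":0},{"claw":1,"dx":1,"dy":0,"dz":0,"ax":0,"ay":0,"az":0},{"claw":1,"dx":1,"dy":0,"dz":0,"ax":0,"ay":0,"az":0},{"claw":1,"dx":1,"dy":0,"dz":0,"ax":0,"ay":0,"az":0}]'
python3 -m crank '[{"claw":1,"dx":1,"dy":0,"dz":0,"ax":0,"ay":0,"az":0},{"claw":1,"dx":1,"dy":0,"dz":0,"ax":0,"ay":0,"az":0},{"claw":1,"dx":1,"dy":0,"dz":0,"ax":0,"ay":0,"az":0},{"claw":1,"dx":1,"dy":0,"dz":0,"ax":0,"ay":0,"az":0},{"claw":1,"dx":1,"dy":0,"dz":0,"ax":0,"ay":0,"az":0},{"claw":1,"dx":0.8,"dy":0,"dz":0,"ax":0,"ay":0,"az":0},{"claw":1,"dx":0,"dy":0,"dz":0,"ax":0,"ay":0,"az":0},{"claw":1,"dx":0,"dy":0,"dz":0,"ax":0,"ay":0,"az":0}]'
```

```text
time: 21.78
ee_pos: [0.4641, -0.1943, 0.1705]
eef_rot: [0.707, 0.707, 0.0, 0.0]
ft_force: [-0.6, 0.5, -1.6]
width: 0.0533
grip_force: 30.0
time: 22.45
ee_pos: [0.44, 0.0461, 0.17]
eef_rot: [0.707, 0.707, -0.0, -0.0]
ft_force: [0.2, 0.1, -2.2]
width: 0.0531
grip_force: 30.0
time: 23.12
ee_pos: [0.4399, 0.2197, 0.1697]
eef_rot: [0.706, 0.708, -0.0, -0.0]
ft_force: [-0.1, -1.7, -1.7]
width: 0.0534
grip_force: 30.0
```

```bash
python3 -m crank '[{"claw":1,"dx":0.27,"dy":0,"dz":0.3,"ax":0,"ay":0,"az":0},{"claw":1,"dx":0,"dy":0,"dz":0.8,"ax":0,"ay":0,"az":0},{"claw":1,"dx":0,"dy":0,"dz":0.8,"ax":0,"ay":0,"az":0},{"claw":1,"dx":0,"dy":0,"dz":0.8,"ax":0,"ay":0,"az":0},{"claw":1,"dx":0,"dy":0,"dz":0.7,"ax":0,"ay":0,"az":0},{"claw":1,"dx":0,"dy":0,"dz":0.4,"ax":0,"ay":0,"az":0},{"claw":1,"dx":0,"dy":0,"dz":0.3,"ax":0,"ay":0,"az":0},{"claw":1,"dx":0,"dy":0,"dz":0,"ax":0,"ay":0,"az":0}]'
python3 -m crank '[{"claw":1,"dx":0,"dy":0,"dz":0.07,"ax":0,"ay":0,"az":0},{"claw":1,"dx":0,"dy":0,"dz":0,"ax":0,"ay":0,"az":0},{"claw":1,"dx":0,"dy":0,"dz":0,"ax":0,"ay":0,"az":0},{"claw":1,"dx":0,"dy":0,"dz":0,"ax":0,"ay":0,"az":0}]'
```

```text
time: 23.78
ee_pos: [0.4395, 0.2255, 0.0451]
eef_rot: [0.708, 0.707, -0.002, -0.0]
ft_force: [0.5, -0.5, -2.2]
width: 0.0536
grip_force: 30.0
time: 24.12
ee_pos: [0.4411, 0.227, 0.0459]
eef_rot: [0.707, 0.707, 0.001, 0.0]
ft_force: [-0.4, -0.1, -2.4]
width: 0.0533
grip_force: 30.0
```

```bash
python3 -m crank '[{"claw":1,"dx":0,"dy":0,"dz":0.1,"ax":0,"ay":0,"az":0},{"claw":1,"dx":0,"dy":0,"dz":0.05,"ax":0,"ay":0,"az":0},{"claw":1,"dx":0,"dy":0,"dz":0,"ax":0,"ay":0,"az":0},{"claw":1,"dx":0,"dy":0,"dz":0,"ax":0,"ay":0,"az":0},{"claw":1,"dx":0,"dy":0,"dz":0,"ax":0,"ay":0,"az":0}]'
```

```text
time: 24.53
ee_pos: [0.4409, 0.2269, 0.0414]
eef_rot: [0.707, 0.707, 0.0, 0.0]
ft_force: [-2.2, -1.5, 6.5]
width: 0.0533
grip_force: 30.0
```

```bash
python3 -m crank '[{"claw":-1,"dx":0,"dy":0,"dz":0,"ax":0,"ay":0,"az":0},{"claw":-1,"dx":0,"dy":0,"dz":0,"ax":0,"ay":0,"az":0},{"claw":-1,"dx":0,"dy":0,"dz":0,"ax":0,"ay":0,"az":0},{"claw":-1,"dx":0,"dy":0,"dz":0,"ax":0,"ay":0,"az":0},{"claw":-1,"dx":0,"dy":0,"dz":-0.6,"ax":0,"ay":0,"az":0},{"claw":-1,"dx":0,"dy":0,"dz":-1,"ax":0,"ay":0,"az":0},{"claw":-1,"dx":0,"dy":0,"dz":-1,"ax":0,"ay":0,"az":0},{"claw":-1,"dx":0,"dy":0,"dz":-1,"ax":0,"ay":0,"az":0}]'
python3 -m crank '[{"claw":-1,"dx":-0.9,"dy":0.25,"dz":-0.7,"ax":0,"ay":0,"az":0},{"claw":-1,"dx":-1,"dy":0.25,"dz":0,"ax":0,"ay":0,"az":0},{"claw":-1,"dx":-1,"dy":0.25,"dz":0,"ax":0,"ay":0,"az":0},{"claw":-1,"dx":-1,"dy":0.25,"dz":0,"ax":0,"ay":0,"az":0},{"claw":-1,"dx":-1,"dy":0,"dz":0,"ax":0,"ay":0,"az":0},{"claw":-1,"dx":-1,"dy":0,"dz":0,"ax":0,"ay":0,"az":0},{"claw":-1,"dx":-1,"dy":0,"dz":0,"ax":0,"ay":0,"az":0},{"claw":-1,"dx":-0.9,"dy":0,"dz":0,"ax":0,"ay":0,"az":0}]'
python3 -m crank '[{"claw":-1,"dx":0,"dy":0,"dz":0,"ax":0,"ay":0,"az":0},{"claw":-1,"dx":0,"dy":0,"dz":0,"ax":0,"ay":0,"az":0},{"claw":-1,"dx":0,"dy":0,"dz":0,"ax":0,"ay":0,"az":0},{"claw":-1,"dx":0,"dy":0,"dz":0,"ax":0,"ay":0,"az":0}]'
```

```text
time: 25.2
ee_pos: [0.4401, 0.2267, 0.1498]
eef_rot: [0.707, 0.707, -0.0, -0.0]
ft_force: [1.3, 0.9, 0.0]
width: 0.0865
grip_force: 0.0
time: 25.87
ee_pos: [0.4703, -0.0091, 0.1697]
eef_rot: [0.707, 0.707, 0.0, 0.0]
ft_force: [0.7, -0.1, 0.5]
width: 0.0871
grip_force: 0.0
time: 26.2
ee_pos: [0.4705, -0.0059, 0.1696]
eef_rot: [0.706, 0.708, 0.0, -0.0]
ft_force: [-0.3, 0.1, -0.3]
width: 0.087
grip_force: 0.0
```

```bash
python3 -m crank '[{"claw":-1,"dx":-0.1,"dy":0.08,"dz":0.7,"ax":0,"ay":0,"az":0},{"claw":-1,"dx":0,"dy":0,"dz":0.8,"ax":0,"ay":0,"az":0},{"claw":-1,"dx":0,"dy":0,"dz":0.8,"ax":0,"ay":0,"az":0},{"claw":-1,"dx":0,"dy":0,"dz":0.8,"ax":0,"ay":0,"az":0},{"claw":-1,"dx":0,"dy":0,"dz":0.8,"ax":0,"ay":0,"az":0},{"claw":-1,"dx":0,"dy":0,"dz":0.4,"ax":0,"ay":0,"az":0},{"claw":-1,"dx":0,"dy":0,"dz":0,"ax":0,"ay":0,"az":0},{"claw":-1,"dx":0,"dy":0,"dz":0,"ax":0,"ay":0,"az":0}]'
python3 -m crank '[{"claw":1,"dx":0,"dy":0,"dz":0,"ax":0,"ay":0,"az":0},{"claw":1,"dx":0,"dy":0,"dz":0,"ax":0,"ay":0,"az":0},{"claw":1,"dx":0,"dy":0,"dz":0,"ax":0,"ay":0,"az":0},{"claw":1,"dx":0,"dy":0,"dz":0,"ax":0,"ay":0,"az":0},{"claw":1,"dx":0,"dy":0,"dz":0,"ax":0,"ay":0,"az":0},{"claw":1,"dx":0,"dy":0,"dz":0,"ax":0,"ay":0,"az":0},{"claw":1,"dx":0,"dy":0,"dz":0,"ax":0,"ay":0,"az":0},{"claw":1,"dx":0,"dy":0,"dz":0,"ax":0,"ay":0,"az":0}]'
python3 -m crank '[{"claw":1,"dx":0,"dy":0,"dz":0,"ax":0,"ay":0,"az":0},{"claw":1,"dx":0,"dy":0,"dz":0,"ax":0,"ay":0,"az":0},{"claw":1,"dx":0,"dy":0,"dz":-0.5,"ax":0,"ay":0,"az":0},{"claw":1,"dx":0,"dy":0,"dz":-0.8,"ax":0,"ay":0,"az":0},{"claw":1,"dx":0,"dy":0,"dz":-1,"ax":0,"ay":0,"az":0},{"claw":1,"dx":0,"dy":0,"dz":-1,"ax":0,"ay":0,"az":0},{"claw":1,"dx":0,"dy":0,"dz":-1,"ax":0,"ay":0,"az":0},{"claw":1,"dx":0,"dy":0,"dz":-0.8,"ax":0,"ay":0,"az":0}]'
python3 -m crank '[{"claw":1,"dx":0,"dy":0,"dz":-0.8,"ax":0,"ay":0,"az":0},{"claw":1,"dx":0,"dy":0,"dz":-0.6,"ax":0,"ay":0,"az":0},{"claw":1,"dx":0,"dy":0,"dz":-0.3,"ax":0,"ay":0,"az":0},{"claw":1,"dx":0,"dy":0,"dz":0,"ax":0,"ay":0,"az":0},{"claw":1,"dx":0,"dy":0,"dz":0,"ax":0,"ay":0,"az":0},{"claw":1,"dx":0,"dy":0,"dz":0,"ax":0,"ay":0,"az":0},{"claw":1,"dx":0,"dy":0,"dz":0,"ax":0,"ay":0,"az":0},{"claw":1,"dx":0,"dy":0,"dz":0,"ax":0,"ay":0,"az":0}]'
python3 - <<'E'
from h import *
import cv2
c=r.camera('side');cv2.imwrite('pics/s4.png',cv2.resize(c['color'][40:340,100:500,::-1],(800,600),interpolation=cv2.INTER_CUBIC))
f=[];
for i in range(12): r.camera('side');f.append(r.read_state()['ft_force'][2])
print(np.mean(f),r.read_state()['ee_pos'])
E
```

```text
time: 26.87
ee_pos: [0.4727, -0.0092, 0.0405]
eef_rot: [0.707, 0.708, -0.0, -0.001]
ft_force: [0.4, -0.3, 0.4]
width: 0.0869
grip_force: 0.0
time: 27.53
ee_pos: [0.4731, -0.0102, 0.0409]
eef_rot: [0.707, 0.707, 0.0, 0.0]
ft_force: [-0.9, 0.0, 3.6]
width: 0.054
grip_force: 30.0
time: 28.2
ee_pos: [0.4727, -0.0102, 0.1952]
eef_rot: [0.707, 0.707, 0.0, 0.0]
ft_force: [0.3, 0.6, -4.9]
width: 0.0537
grip_force: 30.0
time: 28.87
ee_pos: [0.4724, -0.0102, 0.2435]
eef_rot: [0.707, 0.707, -0.001, -0.001]
ft_force: [0.5, -0.3, -3.1]
width: 0.0535
grip_force: 30.0
-3.8506215934483934 [ 0.47292375 -0.01020803  0.24467857]
```

View pics/s4.png

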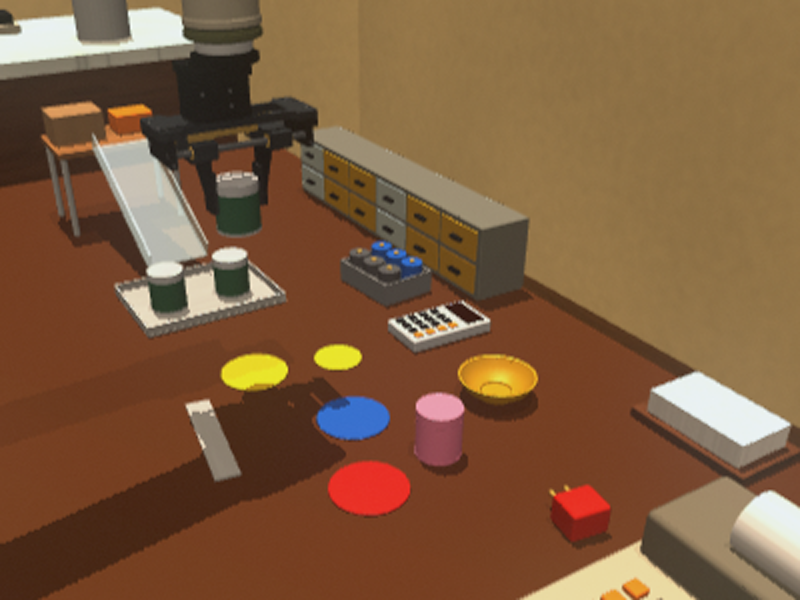

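The picture shows both light tins upright in the tray at (167,288) and (230,272). The heavy tin (3.85 N) is held at (238,205), its underside about 0.21 m up and touching nothing. Nothing else has moved, so I hand in.

```bash
python3 -c "
from bench import r
print(r.close_job())"
```

```text
the job is handed in; nothing more can be done
None
```

The job is handed in, verdict not shown: I hefted red (about 2.1 N), yellow (3.85 N) and blue (1.7 N) in that order, stood the red and blue tins in the tray, and finished holding the heaviest, yellow, upright and still about 21 cm up.

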